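Chute brass nuts past a sprung shutter into the nut hopper

ROBOT

A 6-joint arm with a two-finger parallel gripper is mounted at the origin on the work surface. World frame = base frame: x ahead of the robot, y to its left, z up, the work surface at z = 0. Lengths are in mm, angles in rad, forces in N, time in s.
With the tool pointing down it reaches from about 350 to 875 mm from the base axis. Payload 4.2 kg.
Tool frame: the origin (TCP) lies at the very end of the fingers, on their centre line; the grasp point (between the pads) lies 19 mm behind it; z points along the fingers, y is the line along which they close (so a half turn about z gives the same grasp; the last joint's range is limited). The gripper opens to 85 mm and grips with 20 to 120 N. Pads are 22 mm wide; open, the fingers measure 114 mm over their backs; the gripper's body (76 mm by 85 mm) begins 54 mm behind the grasp point. The pads swing forward as they close: fully open they stand 13 mm farther back than shut.
Start: joints at [-0.987, 0.385, 0.008, 0, -1.194, -0.259], TCP at [199.465, -592.295, 231.312] pointing down, gripper open.
Joint ranges: [-3.14, 3.14], [-1.21, 2.06], [-1.07, 1.41], [-3.16, 2.05], [-2.99, -0.16], [-3.1, 3.1]. Speed limits (rad/s): [2.79, 2.79, 3.14, 3.14, 3.14, 3.14].

INTERFACE

Orientations are given as a unit quaternion [x, y, z, w].
In Python, from bench import arm gives the robot as it stands.
- The arm moves only by the tool servo_tool, never from a script. Its argument "rows" is a list that holds one entry, the list of rows, each a list of 7 numbers: the finger opening in mm, from 0 to 85.4, then the shift along the tool's x, y, z in mm, then the turn, a rotation vector about the tool's x, y, z in rad. A call has 1 to 10 rows; each row is the pose to reach, as a shift and turn from the pose commanded when the call began, along the tool's axes at that moment; what a row does not reach only later rows make up. A row lasts 1/8 s, in which the tool goes at most 62.5 mm and 10.7 degrees, less where a joint would pass 70% of its speed; a pose out of reach is approached as far as the arm can. A call with a gripper value outside its range is refused whole. The fingers move at their own pace and stop on an object; the grip force is fixed at half the most. Time passes only in rows, so rows that repeat a pose let the fingers close. It gives the time, the measured TCP pose, the force, the opening and the grip force at its end, in the units of the state.
- arm.read_state(): the state, without advancing time (a new reading comes with each control period).
- arm.get_image(name): name is "scene" or "side" or "wrist"; returns the picture (400x640x3 uint8, red, green, blue); there is no depth.
- arm.camera_params(name): a dict with "intrinsics" (3x3 intrinsics, pixels), "D" ([k1, k2, p1, p2, k3] as OpenCV has them; the pictures are not rectified), "R" (3x3) and "t" (3): a world point X has camera coordinates R X + t. Camera axes: x right, y down, z forward; pixel columns grow to the right and rows downward; lengths in mm; the calibration is good to about 2 mm. A picture is of the moment at which its call begins: read the wrist's pose just before it. camera_params takes no time and is no camera call; for the wrist camera it gives the pose at the moment of the call.
- arm.job_done(): hands the job in; it is judged then, once.
The state is a dict: "clock": time; "joints": joint angles; "joint_vel": joint speeds; "joint_efforts": joint torques, N m; "position": TCP position; "ee_rot": TCP orientation; "contact_force": force on the tool from outside, world axes, zero at the start; "wrist_torque": the same for the moment, N m; "gripper_width": finger opening in mm; "grasp_force": force on a finger pad.
Only numpy, scipy, OpenCV 4.12 (cv2) and the standard library are available. Lean on these libraries where they do the work, as an engineer would, in place of code of your own. Each camera call takes 0.05 s, during which the arm holds its last target. There are 200 camera calls.

TASK

Pick up the chute by its red handle and tip its three brass nuts into the grey nut hopper: lay the two red prong tips against the yellow spring shutter, push it gently all the way open, and keep it held open with the prongs while you tilt the chute so that the nuts slide in. Then set the empty chute back upright on its green mat and let go. Never lean on the hopper harder than about 15 N, and leave the other tools where they lie.

Things in the scene. Friction and masses are not known exactly. Their poses are not given: they have to be found in the camera images.
- chute: Open-topped aluminium channel, 160 g, on the green mat, three nuts in its rear half. Origin: middle of its underside; x along the channel to the open nose, z up. Floor 3 mm thick from x -75 to +76 mm; outer width 32, inner 26, walls 18 mm high, rear closed. Slick: nuts slide at slopes over about 15 to 20 degrees and lie still below 10. Past the floor's end two prongs carry on; nuts drop between them.
- chute_handle (a point): Centre of the red grip block that bridges the channel, at x = 5, y = 0, z = 54 mm in the chute's frame: 30 mm long (x), 28 mm wide (y), 36 mm high (z 36 to 72 mm). Grip it across its width from above; the nuts pass beneath it.
- chute_tips (a point): Midway between the centres of the prongs' two round red tips (radius 6 mm, axis across the chute), at x = 104, y = 0, z = 10 mm in the chute's frame, so the foremost points lie at x = 110 mm. Axes as the chute.
- nut1: Brass hexagon nut, 19 mm across flats, 10 mm thick, 20 g; origin: centre of its underside. At the chute's rear.
- nut2: As nut1, next in the row.
- nut3: As nut1, nearest to the chute's handle.
- mat: Fixed green mat, 260 x 130 x 3 mm, origin under its centre, x along its length, z up; its top is 3 mm above the bench. The chute starts on it, nose along the mat's +x.
- hopper: Grey steel nut hopper fixed to the bench, 160 (x) x 100 (y) x 100 mm high; origin: centre of its underside, z up. The shutter on its top is pushed open towards +x: come with the chute from the -x side, its nose along +x. Loading the hopper with more than 15 N bends the inlet.
- hopper_lane (a point): On the hopper's axis 104 mm above its underside, at its x = -60 mm: floor level at the entrance of the lane of the blue inlet frame on the hopper's top. The lane runs along x, 50 mm wide, between two cheeks 24 mm high, to the yellow shutter face (44 mm wide, its top 48 mm above this floor), which faces -x. Axes as the hopper.
- hopper_mid_face (a point): Where the shut shutter's face would stand at mid adjustment (hopper's x = -17 mm, at lane floor level). The inlet is clamped anywhere up to 20 mm either side along x; that is not reported: find it by touch. From shut, the shutter slides 30 mm to +x against a spring (1.5 N to start, 6 N fully open) to a hard stop; let go, it springs shut. Axes as the hopper.
- hopper_top (a point): Centre of the hopper's top, 100 mm above its origin; axes as the hopper. Opening the shutter uncovers a hole 34 mm wide (y) in the lane's floor; fully open, the hole reaches from the shutter's face 34 mm back to -x, and the nuts drop through it into the hopper. Opened less than about 25 mm, there is too little room: nuts may jam or spill.
- spring_clamp: Red metal spring clamp, about 150 x 70 x 26 mm, lying on the bench; leave it alone.
- bar_clamp: Orange quick-release bar clamp, bar 300 mm, 26 mm high; leave it alone.
- sanding_block: Wooden sanding block, 110 x 65 x 28 mm; leave it alone.
- square: Steel combination square, rule 250 mm, 20 mm high; leave it alone.
- screw_jar: Glass jar with a red cap, 60 mm across, 70 mm high; leave it alone.
- driver: Screwdriver lying on the bench; leave it alone.
There are look-alikes about, which are no part of the job. What is meant by the chute is not blue, and is the larger of those in its own colour.

How it is judged (in metres and radians):
On the way:
1. the chute, tilted nose down by at least 17 degrees, holds the hopper's shutter open, pressing with more than 4.5 N, for 0.3 s (contact force between chute and hopper above 4.5 N and angle between chute's own x axis and vertical above 1.87 rad), for 0.3 s.
At the end, for the whole second after the job is handed in: All three nuts lie inside the hopper (below its top, within its walls); the chute stands upright (within 6 degrees) and at rest on the green mat, its middle within 60 mm of the mat's centre (x of nut1 in the frame of hopper between -0.08 and 0.08 m and y of nut1 in the frame of hopper between -0.05 and 0.05 m and z of nut1 in the frame of hopper between -0.005 and 0.085 m and x of nut2 in the frame of hopper between -0.08 and 0.08 m and y of nut2 in the frame of hopper between -0.05 and 0.05 m and z of nut2 in the frame of hopper between -0.005 and 0.085 m and x of nut3 in the frame of hopper between -0.08 and 0.08 m and y of nut3 in the frame of hopper between -0.05 and 0.05 m and z of nut3 in the frame of hopper between -0.005 and 0.085 m and horizontal distance between chute and mat below 0.06 m and height (world z) of chute between -0.002 and 0.008 m and angle between chute's own z axis and vertical below 0.105 rad and linear speed of chute below 0.02 m/s); the robot touches nothing.
It fails at once if the hopper is loaded with more than 15 N by the chute, or by the robot (contact force between any of chute, the arm, the fingers and hopper above 15 N).
It fails at once if one of the other tools is shifted by more than 30 mm (distance of any of spring_clamp, bar_clamp, sanding_block, square, screw_jar, driver from where it was at the start of the episode above 0.03 m).
It also fails if it takes over 64 s, if anything falls off the work surface, if the arm or the gripper's body presses on something with over 40 N, if the wrist force passes 120 N, or if a joint passes its speed limit or range.

## Working session

There is one attempt and no reset: what is moved stays moved. The work goes in short steps, Python scripts to look and compute and a tool call to move; the robot and the scene stay as the last step left them, time stands still between calls to the robot, and variables do not carry over. Pictures are saved under pics/ and viewed, at most 10 in all, crops included, and the job is handed in when it is done.

Besides the shell and the picture viewer there is one more tool, called after "Call:" as name(argument=value, ...), one argument or row to a line, values as JSON. servo_tool: Moves the arm, as the interface text tells. Its arguments: {"type":"object","properties":{"rows":{"type":"array"}},"required":["rows"]}

```bash
mkdir -p pics; python3 - <<'E'
from bench import arm
import cv2,numpy as np
for n in("scene","side","wrist"):
    p=arm.camera_params(n); print(n,{k:np.round(v,4).tolist() for k,v in p.items()})
    cv2.imwrite(f"pics/{n}0.png",arm.get_image(n)[:,:,::-1])
s=arm.read_state();print(s)
E
```

```text
scene {'intrinsics': [[421.1453, 0.0, 327.663], [0.0, 421.1453, 200.9162], [0.0, 0.0, 1.0]], 'D': [0.0263, 0.0, 0.0, 0.0, 0.0], 'R': [[-0.3044, 0.9525, 0.0032], [0.749, 0.2415, -0.617], [-0.5885, -0.1855, -0.787]], 't': [166.8027, -316.8532, 1476.7919]}
side {'intrinsics': [[405.092, 0.0, 321.4276], [0.0, 405.092, 200.1066], [0.0, 0.0, 1.0]], 'D': [-0.0081, 0.0, 0.0, 0.0, 0.0], 'R': [[-0.958, -0.2866, -0.0094], [-0.1784, 0.6213, -0.763], [0.2245, -0.7293, -0.6463]], 't': [461.5379, 152.0667, 1030.4798]}
wrist {'intrinsics': [[347.2234, 0.0, 321.74], [0.0, 347.2234, 205.0361], [0.0, 0.0, 1.0]], 'D': [0.0235, 0.0, 0.0, 0.0, 0.0], 'R': [[-0.3189, 0.9478, 0.0018], [0.9024, 0.3031, 0.3062], [0.2897, 0.0992, -0.952]], 't': [624.2424, -40.3809, 380.0079]}
{'clock': 0.15, 'joints': array([-9.87415732e-01,  3.85382163e-01,  6.94693521e-03, -3.21097996e-04,
       -1.19400860e+00, -2.58628069e-01]), 'joint_vel': array([-0.00038938, -0.00270045,  0.00285071,  0.00138587, -0.00108751,
       -0.00092187]), 'joint_efforts': array([-2.66037187e-04, -3.92679262e+01,  1.88580608e+01,  4.18850631e+00,
       -3.38000093e-03, -5.05361513e-06]), 'position': array([ 199.30612202, -591.91050418,  230.47893106]), 'ee_rot': array([-1.61605193e-01,  9.86855137e-01,  8.12809708e-04, -2.00441656e-04]), 'contact_force': array([ 0.33160322, -0.36459333,  0.33893223]), 'wrist_torque': array([ 0.00490293, -0.00052776,  0.02559393]), 'grasp_force': 0.0, 'gripper_width': 85.57543528861639}
```

View pics/scene0.png

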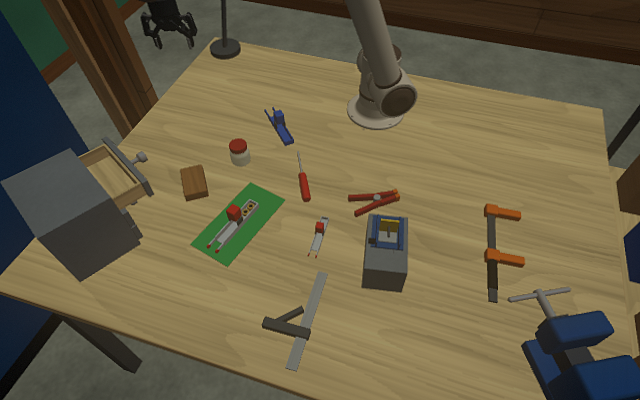

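View pics/side0.png

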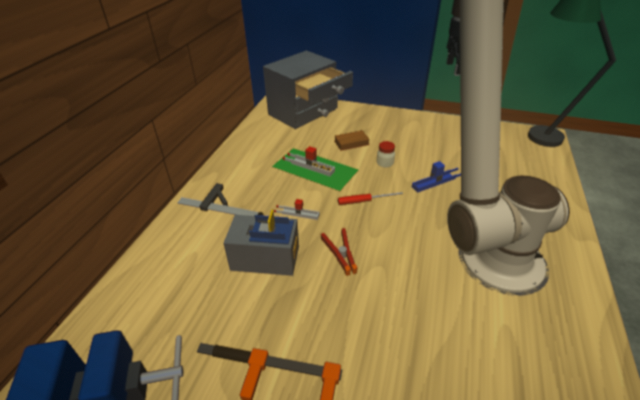

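The candidates in the scene image are:
- Aluminium with red handle on the green mat, (233,222).
- A smaller aluminium one, (318,237).
- A blue one, (280,127).

The one on the mat fits: it isn't blue, it's the larger aluminium one, and it holds the nuts. I'll confirm that in a crop.

```bash
python3 - <<'E'
import cv2,numpy as np
a=cv2.imread("pics/scene0.png"); b=cv2.imread("pics/side0.png")
c1=cv2.resize(a[175:275,185:345],(800,500),interpolation=cv2.INTER_CUBIC)
cv2.imwrite("pics/c1.png",c1)
h1=cv2.resize(a[200:300,350:420],(399,570),interpolation=cv2.INTER_CUBIC)
h2=cv2.resize(b[195:285,215:310],(401,380),interpolation=cv2.INTER_CUBIC)
o=np.zeros((570,800,3),np.uint8);o[:,:399]=h1;o[:380,399:]=h2
cv2.imwrite("pics/c2.png",o)
E
```

```text
(no output)
```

View pics/c1.png

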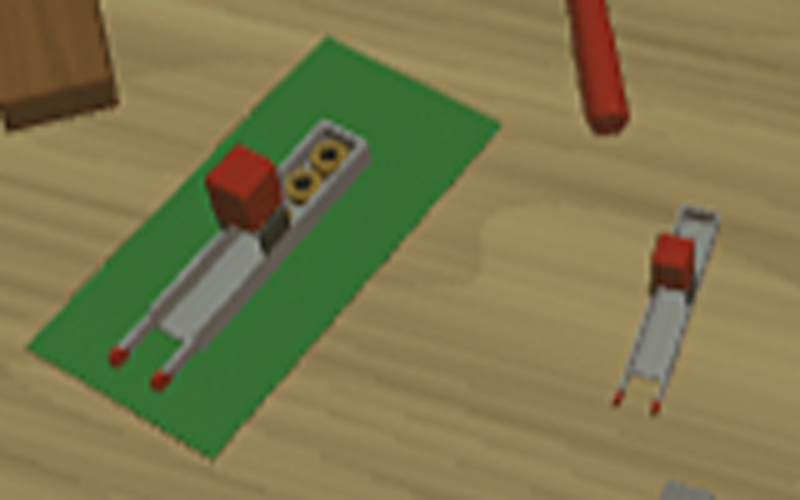

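View pics/c2.png

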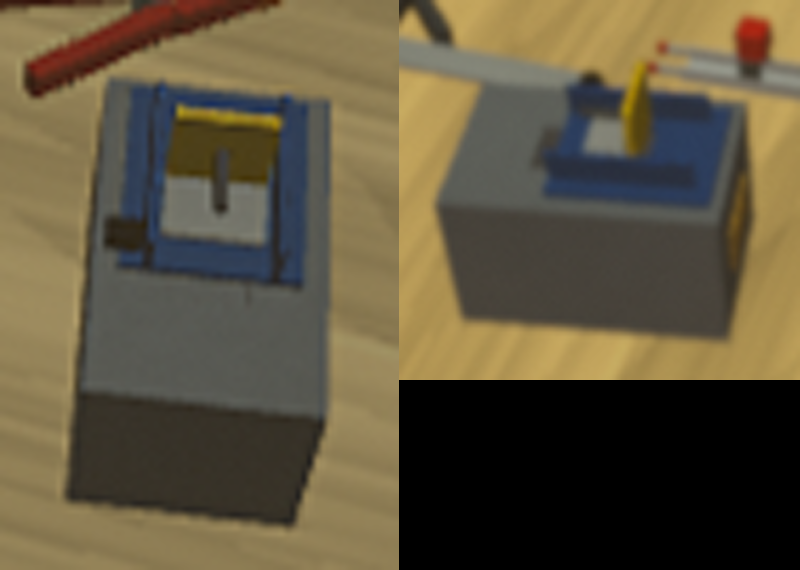

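The crops settle two things:
- **Chute:** the one on the mat is the larger aluminium one, with the nuts in it. Its tips are at crop (118,355) and (160,380), which is scene ≈(209,246) and (217,251).
- **Hopper:** the top corners are at crop (107,80), (330,100), (325,415), (80,390). The back of the shutter faces the camera, so hopper -x points towards the robot.

Next I'll measure the positions.

```bash
cat > h.py <<'E'
import cv2,numpy as np
from scipy.spatial.transform import Rotation as Ro
def rays(p,uv):
    K=np.array(p["intrinsics"]);R=np.array(p["R"]);t=np.array(p["t"])
    n=cv2.undistortPoints(np.array(uv,float).reshape(-1,1,2),K,np.array(p["D"],float))[:,0]
    d=np.c_[n,np.ones(len(n))]@R
    return -R.T@t,d
def onz(p,uv,z):
    o,d=rays(p,uv); return o+d*((z-o[2])/d[:,2])[:,None]
def tri(p1,u1,p2,u2):
    o1,d1=rays(p1,[u1]);o2,d2=rays(p2,[u2]);d1=d1[0];d2=d2[0]
    s=np.linalg.lstsq(np.c_[d1,-d2],o2-o1,rcond=None)[0]
    a=o1+s[0]*d1;b=o2+s[1]*d2;return (a+b)/2,np.linalg.norm(a-b)
def proj(p,X):
    return cv2.projectPoints(np.array(X,float).reshape(-1,1,3),cv2.Rodrigues(np.array(p["R"]))[0],np.array(p["t"],float),np.array(p["intrinsics"]),np.array(p["D"],float))[0][:,0]
def blobs(m,amin=10):
    n,_,st,c=cv2.connectedComponentsWithStats(m.astype(np.uint8))
    return [(st[i,4],c[i].round(1).tolist(),st[i,:4].tolist()) for i in range(1,n) if st[i,4]>=amin]
def hsv(im): return cv2.cvtColor(im,cv2.COLOR_BGR2HSV)
def red(h): return ((h[...,0]<8)|(h[...,0]>172))&(h[...,1]>150)&(h[...,2]>70)
def green(h): return (abs(h[...,0].astype(int)-60)<15)&(h[...,1]>120)&(h[...,2]>50)
E
python3 - <<'E'
from h import *;from bench import arm
np.set_printoptions(suppress=True,precision=1)
S=arm.camera_params("scene");D=arm.camera_params("side");W=arm.camera_params("wrist")
for n,P in(("scene",S),("side",D)):
    im=cv2.imread(f"pics/{n}0.png");h=hsv(im)
    g=green(h); roi=np.zeros_like(g); 
    if n=="scene":roi[175:275,180:300]=1
    else: roi[140:195,265:365]=1
    g=((g&roi)*255).astype(np.uint8)
    g=cv2.morphologyEx(g,cv2.MORPH_CLOSE,np.ones((25,25)))
    hull=cv2.convexHull(max(cv2.findContours(g,0,2)[0],key=cv2.contourArea))
    q=cv2.approxPolyDP(hull,6,True)[:,0]
    print(n,"mat",q.tolist());X=onz(P,q,3);print(X[:,:2],X.mean(0))
    print(n,"red",[b for b in blobs(red(h)&roi,3)])
c=np.array([(107,80),(330,100),(325,415),(80,390)])/5.7+[350,200]
X=onz(S,c,100);print("hopper",X[:,:2],X.mean(0))
print("wristcam",rays(W,[[320,200]])[0])
s=arm.read_state();print(Ro.from_quat(s["ee_rot"]).as_matrix())
E
```

```text
scene mat [[284, 199], [227, 266], [191, 244], [249, 183]]
[[ 469.2 -158.8]
 [ 720.4 -218. ]
 [ 689.  -339.4]
 [ 444.3 -281. ]] [ 580.7 -249.3    3. ]
scene red [(np.int32(119), [233.8, 210.7], [226, 204, 15, 16]), (np.int32(9), [208.1, 245.8], [207, 245, 4, 3]), (np.int32(8), [216.5, 250.9], [215, 250, 4, 3])]
side mat [[274, 165], [295, 149], [356, 171], [337, 189]]
[[ 714.3 -224.7]
 [ 679.3 -335.6]
 [ 443.7 -266.7]
 [ 479.  -158.8]] [ 579.1 -246.5    3. ]
side red [(np.int32(96), [310.5, 152.9], [306, 147, 10, 13])]
hopper [[517.8 100.2]
 [498.1 197.2]
 [653.8 225.4]
 [673.2 128.3]] [585.7 162.8 100. ]
wristcam [ 125.5 -617.2  373.2]
[[-0.9 -0.3 -0. ]
 [-0.3  0.9  0. ]
 [ 0.   0.  -1. ]]
```

View pics/wrist0.png

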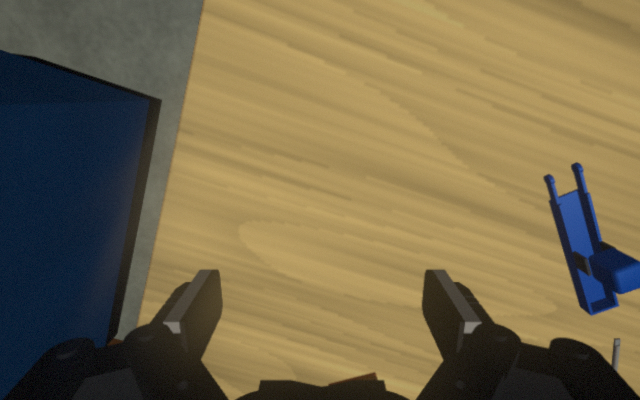

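Mat centre is ≈(580,-248) and hopper ≈(586,163) with yaw about 10°. I'll take a wrist view of the hopper first.

```bash
cat >> h.py <<'E'
def toolR(yaw_deg,tilt_deg=0):
    "tool for a chute x axis of this world yaw, nose down by tilt: tool x=-chute x, z=-chute z, y=chute y"
    C=Ro.from_euler("ZY",[yaw_deg,tilt_deg],degrees=True)
    return C*Ro.from_matrix(np.array([[-1,0,0],[0,1,0],[0,0,-1.]]).T)
def delta(s,pos,R):
    R0=Ro.from_quat(s["ee_rot"])
    return np.round(R0.inv().apply(np.array(pos)-s["position"]),1).tolist(),np.round((R0.inv()*R).as_rotvec(),4).tolist()
E
python3 - <<'E'
from h import *;from bench import arm
np.set_printoptions(suppress=True,precision=1)
S=arm.camera_params("scene");D=arm.camera_params("side")
H,e=tri(S,(233.8,210.7),D,(310.5,152.9));print("handle",H,e)
T=onz(S,[(208.1,245.8),(216.5,250.9)],13);print(T,T.mean(0));v=T.mean(0)-H;print(np.degrees(np.arctan2(v[1],v[0])),np.hypot(v[0],v[1]))
s=arm.read_state();print(delta(s,[645,173,300],toolR(10.3)))
E
```

```text
handle [ 590.8 -248.9   60.3] 4.792885769828369
[[ 685.2 -288.2   13. ]
 [ 692.6 -259.9   13. ]] [ 688.9 -274.1   13. ]
-14.373650386391555 101.26909946498776
([-666.4, 582.9, -68.6], [0.0017, -0.0003, 0.1449])
```

Call:
servo_tool(
  rows=[
    [[85,-666,583,-69,0,0,0.145],[85,-666,583,-69,0,0,0.145],[85,-666,583,-69,0,0,0.145],[85,-666,583,-69,0,0,0.145],[85,-666,583,-69,0,0,0.145],[85,-666,583,-69,0,0,0.145],[85,-666,583,-69,0,0,0.145],[85,-666,583,-69,0,0,0.145],[85,-666,583,-69,0,0,0.145],[85,-666,583,-69,0,0,0.145]],
  ],
)

```text
clock: 1.4
position: [513.3, -51.7, 280.1]
ee_rot: [-0.09, 0.996, 0.0, 0.0]
contact_force: [0.7, -0.1, 0.4]
gripper_width: 85.0
grasp_force: 0.0
```

```bash
python3 - <<'E'
from h import *;from bench import arm
s=arm.read_state();print(s["position"],s["joints"].round(2),delta(s,[645,173,300],toolR(10.3)))
E
```

```text
[513.33350096 -51.68891152 280.08570573] [ 0.21  0.16 -0.17 -0.   -1.23 -1.61] ([-169.8, 197.4, -19.9], [0.0, 0.0001, 0.0005])
```

Call:
servo_tool(
  rows=[
    [[85,-170,197,-20,0,0,0],[85,-170,197,-20,0,0,0],[85,-170,197,-20,0,0,0],[85,-170,197,-20,0,0,0],[85,-170,197,-20,0,0,0],[85,-170,197,-20,0,0,0]],
  ],
)

```text
clock: 2.15
position: [644.7, 170.9, 298.8]
ee_rot: [-0.09, 0.996, -0.0, -0.001]
contact_force: [-0.6, -1.6, 0.8]
gripper_width: 85.2
grasp_force: 0.0
```

```bash
python3 - <<'E'
from h import *;from bench import arm
s=arm.read_state();print(s["position"],s["joints"].round(2),delta(s,[645,173,300],toolR(10.3)))
W=arm.camera_params("wrist");im=arm.get_image("wrist")[:,:,::-1];cv2.imwrite("pics/w1.png",im)
import pickle;pickle.dump(W,open("w1.pkl","wb"))
E
```

```text
[644.65512809 170.85291355 298.75870746] [ 0.5   0.43  0.24 -0.   -1.39 -1.89] ([-0.7, 2.0, -1.2], [-0.0005, -0.002, 0.0008])
```

View pics/w1.png

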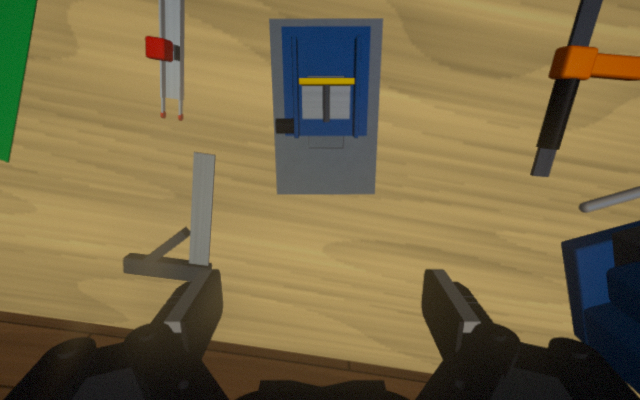

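The hopper's top corners are at about (270,19), (382,19), (376,194), (278,194). The lane entrance is at the top of the image, towards the robot. The yellow shutter's top edge is at row ≈81, columns 298–355, and the small chute lies at the upper left. I'll refine these by segmentation.

```bash
python3 - <<'E'
from h import *;import pickle
np.set_printoptions(suppress=True,precision=1)
W=pickle.load(open("w1.pkl","rb"));im=cv2.imread("pics/w1.png");h=hsv(im)
wood=(h[...,0]>8)&(h[...,0]<28)&(h[...,1]>60)
m=(~wood);m[:,:240]=0;m[:,420:]=0;m[215:]=0
m=cv2.morphologyEx(m.astype(np.uint8)*255,cv2.MORPH_CLOSE,np.ones((15,15)));m=cv2.morphologyEx(m,cv2.MORPH_OPEN,np.ones((7,7)))
c=max(cv2.findContours(m,0,2)[0],key=cv2.contourArea)
q=cv2.approxPolyDP(cv2.convexHull(c),5,True)[:,0];print(q.tolist())
X=onz(W,q,100);print(X[:,:2],X.mean(0))
# line fits of the sides
c=c[:,0].astype(float)
def fit(sel): 
    p=onz(W,c[sel],100)[:,:2];vx,vy,x,y=cv2.fitLine(p.astype(np.float32),cv2.DIST_HUBER,0,.01,.01).ravel();return np.degrees(np.arctan2(vy,vx)),p.mean(0)
mid=(c[:,1]>40)&(c[:,1]<175)
for s in(mid&(c[:,0]<320),mid&(c[:,0]>330),(c[:,1]<40)&(c[:,0]>285)&(c[:,0]<365),(c[:,1]>180)&(c[:,0]>290)&(c[:,0]<365)):print(fit(s))
yl=(h[...,0]>18)&(h[...,0]<35)&(h[...,1]>180)&(h[...,2]>120);yl[:,:285]=0;yl[:,370:]=0;yl[120:]=0;yl[:40]=0
print([b for b in blobs(yl,20)])
# blue frame cheeks rough
bl=(h[...,0]>100)&(h[...,0]<125)&(h[...,1]>120)&(h[...,2]>40);bl[:,:260]=0;bl[:,400:]=0;bl[160:]=0;print(blobs(bl,50))
E
```

```text
[[381, 18], [374, 192], [277, 193], [269, 19]]
[[497.1 196.4]
 [652.3 226.2]
 [671.1 129. ]
 [515.5 100. ]] [584.  162.9 100. ]
(np.float32(10.755299), array([584.6, 113. ]))
(np.float32(10.057923), array([574.9, 211.6]))Traceback (most recent call last):
  File "<stdin>", line 15, in <module>
  File "<stdin>", line 13, in fit
  File "h.py", line 9, in onz
    o,d=rays(p,uv); return o+d*((z-o[2])/d[:,2])[:,None]
        ~~~~^^^^^^
  File "h.py", line 5, in rays
    n=cv2.undistortPoints(np.array(uv,float).reshape(-1,1,2),K,np.array(p["D"],float))[:,0]
      ~~~~~~~~~~~~~~~~~~~^^^^^^^^^^^^^^^^^^^^^^^^^^^^^^^^^^^^^^^^^^^^^^^^^^^^^^^^^^^^^
cv2.error: OpenCV(4.12.0) /io/opencv/modules/calib3d/src/undistort.dispatch.cpp:347: error: (-215:Assertion failed) CV_IS_MAT(_src) && CV_IS_MAT(_dst) && (_src->rows == 1 || _src->cols == 1) && (_dst->rows == 1 || _dst->cols == 1) && _src->cols + _src->rows - 1 == _dst->rows + _dst->cols - 1 && (CV_MAT_TYPE(_src->type) == CV_32FC2 || CV_MAT_TYPE(_src->type) == CV_64FC2) && (CV_MAT_TYPE(_dst->type) == CV_32FC2 || CV_MAT_TYPE(_dst->type) == CV_64FC2) in function 'cvUndistortPointsInternal'
```

```bash
python3 - <<'E'
from h import *;import pickle
from bench import arm
W=pickle.load(open("w1.pkl","rb"));X=onz(W,[(326,78.5),(326,83.5)],152)
R=Ro.from_euler("z",10.5,degrees=True).inv();print("shutter top, hopper frame",R.apply(X-[584.5,162.9,0]).round(1))
s=arm.read_state();print(delta(s,[600,-250,210],toolR(-14)))
E
```

```text
shutter top, hopper frame [[-28.5   0.2 152. ]
 [-24.9   0.2 152. ]]
([118.6, -405.2, 89.7], [-0.0007, -0.0013, 0.424])
```

Call:
servo_tool(
  rows=[
    [[85,119,-405,90,0,0,0.424],[85,119,-405,90,0,0,0.424],[85,119,-405,90,0,0,0.424],[85,119,-405,90,0,0,0.424],[85,119,-405,90,0,0,0.424],[85,119,-405,90,0,0,0.424],[85,119,-405,90,0,0,0.424],[85,119,-405,90,0,0,0.424],[85,119,-405,90,0,0,0.424]],
  ],
)

```text
clock: 3.32
position: [599.1, -250.2, 210.6]
ee_rot: [0.123, 0.992, 0.0, 0.0]
contact_force: [-0.0, 0.0, -0.3]
gripper_width: 85.0
grasp_force: 0.0
```

```bash
python3 - <<'E'
from h import *;from bench import arm
np.set_printoptions(suppress=True,precision=1)
s=arm.read_state();print(s["position"],s["joints"].round(2))
W=arm.camera_params("wrist");im=arm.get_image("wrist")[:,:,::-1].copy();cv2.imwrite("pics/w2.png",im)
import pickle;pickle.dump(W,open("w2.pkl","wb"))
print(blobs(red(hsv(im)),15))
E
```

```text
[ 599.1 -250.2  210.6] [-0.1  0.4  0.  -0.  -1.2 -1.7]
[(np.int32(720), [585.3, 63.6], [567, 49, 33, 32]), (np.int32(29), [571.2, 139.4], [567, 136, 8, 7]), (np.int32(23), [549.3, 145.8], [546, 143, 7, 6]), (np.int32(1075), [321.3, 181.9], [305, 161, 33, 39])]
```

View pics/w2.png

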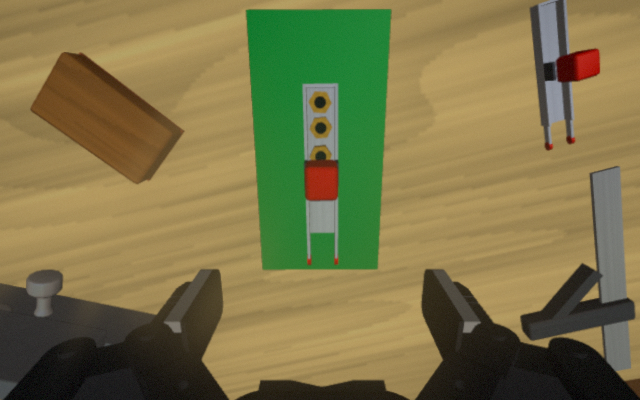

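The chute lies along the image: rear end at row ≈84, handle at (321,182), tips at (309,261) and (336,261). The mat spans columns 247–391, rows 10–269.

```bash
python3 - <<'E'
from h import *;from bench import arm;import pickle
np.set_printoptions(suppress=True,precision=1)
W=pickle.load(open("w2.pkl","rb"));im=cv2.imread("pics/w2.png");h=hsv(im)
m=red(h);m[:,:300]=0;m[:,345:]=0;v=h[...,2]
print([int(np.median(v[r,308:336])) for r in range(158,204,2)])
t=((h[...,0]<10)|(h[...,0]>170))&(h[...,1]>120)&(v>50);t[:250]=0;t[275:]=0;t[:,:300]=0;t[:,345:]=0;print(blobs(t,4))
T=onz(W,[b[1] for b in blobs(t,4)],14);print("tips",T)
mm=(h[...,2]>110)&(h[...,1]<70);
for r in(95,115,140,210,225):
    x=np.where(~green(h)[r,285:355])[0]+285;p=onz(W,[(x[0]-.5,r),(x[-1]+.5,r)],21);print(r,x[0],x[-1],p[:,:2],p.mean(0)[:2])
tp=m&(v>150);tp=cv2.morphologyEx(tp.astype(np.uint8),cv2.MORPH_OPEN,np.ones((3,3)));b=blobs(tp,100);print(b)
H=onz(W,[x[1] for x in b],75);print(H)
g=cv2.morphologyEx(green(h).astype(np.uint8),cv2.MORPH_CLOSE,np.ones((45,45)))
c=max(cv2.findContours(g,0,2)[0],key=cv2.contourArea);q=cv2.approxPolyDP(cv2.convexHull(c),8,True)[:,0];M=onz(W,q,3);print(q.tolist(),M[:,:2],M.mean(0))
E
```

```text
[133, 98, 88, 90, 105, 148, 162, 166, 165, 165, 164, 164, 163, 163, 162, 161, 160, 160, 158, 157, 145, 118, 149]
[(np.int32(16), [309.1, 260.8], [308, 258, 3, 6]), (np.int32(16), [335.9, 260.5], [335, 258, 3, 6])]
tips [[ 687.6 -286.5   14. ]
 [ 694.3 -258.3   14. ]]
95 303 338 [[ 520.9 -248.6]
 [ 528.9 -216.8]] [ 524.9 -232.7]
115 303 338 [[ 537.9 -253.2]
 [ 546.  -220.8]] [ 542. -237.]
140 304 338 [[ 560.3 -258.2]
 [ 568.3 -226.1]] [ 564.3 -242.1]
210 306 338 [[ 628.4 -274.4]
 [ 636.5 -242.1]] [ 632.4 -258.3]
225 306 338 [[ 644.  -278.6]
 [ 652.3 -245.8]] [ 648.2 -262.2]
[(np.int32(786), [321.6, 182.7], [308, 168, 28, 30])]
[[ 591.6 -248.4   75. ]]
[[390, 0], [376, 268], [263, 268], [246, 0]] [[ 462.9 -153.8]
 [ 719.9 -217.6]
 [ 688.9 -340.8]
 [ 431.9 -277.2]] [ 575.9 -247.3    3. ]
```

```bash
python3 - <<'E'
from h import *;from bench import arm
s=arm.read_state();print(delta(s,[592.8,-249,40],toolR(-13.4)))
E
```

```text
([6.9, -1.3, 170.9], [0.0001, 0.0013, -0.0107])
```

Call:
servo_tool(
  rows=[
    [[85,6.9,-1.3,60,0,0.001,-0.011],[85,6.9,-1.3,110,0,0.001,-0.011],[85,6.9,-1.3,145,0,0.001,-0.011],[85,6.9,-1.3,165,0,0.001,-0.011],[85,6.9,-1.3,170.5,0,0.001,-0.011],[85,6.9,-1.3,170.5,0,0.001,-0.011],[50,6.9,-1.3,170.5,0,0.001,-0.011],[38,6.9,-1.3,170.5,0,0.001,-0.011],[30,6.9,-1.3,170.5,0,0.001,-0.011],[24,6.9,-1.3,170.5,0,0.001,-0.011]],
  ],
)

```text
clock: 4.62
position: [593.5, -249.0, 40.0]
ee_rot: [0.116, 0.993, -0.0, -0.0]
contact_force: [-0.5, 0.6, 3.1]
gripper_width: 27.3
grasp_force: 59.8
```

Call:
servo_tool(
  rows=[
    [[15,0,0,0,0,0,0],[15,0,0,0,0,0,0],[15,0,0,0,0,0,0],[15,0,0,0,0,0,0]],
  ],
)

```text
clock: 5.12
position: [593.5, -249.0, 40.0]
ee_rot: [0.116, 0.993, -0.0, -0.0]
contact_force: [-0.7, 0.2, 5.2]
gripper_width: 27.3
grasp_force: 60.1
```

Gripped: opening 27 mm, grip 60 N. Now I'll lift with the nose slightly up and carry it over.

```bash
cat >> h.py <<'E'
HC=np.array([584.5,162.9,0]);HY=10.5;REL=np.array([98.3,0,-27.])
def tcp_for_tip(tip,th):
    "tip centre in hopper frame -> world TCP position, tool rotation"
    C=Ro.from_euler("ZY",[HY,th],degrees=True)
    return HC+Ro.from_euler("z",HY,degrees=True).apply(tip)-C.apply(REL),toolR(HY,th)
E
python3 - <<'E'
from h import *;from bench import arm
s=arm.read_state()
A=([593.5-60,-249+14,195],toolR(-13.4,-7));print(delta(s,*A))
B=tcp_for_tip([-75,0,175],-7);print(B[0])
print(delta(dict(position=np.array(A[0]),ee_rot=A[1].as_quat()),*B))
E
```

```text
([61.6, -0.2, -155.0], [-0.0002, -0.1223, 0.0008])
[411.58699545 130.85246888 189.81898964]
([202.5, 327.6, -19.6], [-0.0508, 0.0, -0.414])
```

Call:
servo_tool(
  rows=[
    [[15,0,0,-4,0,0,0],[15,0,0,-12,0,-0.02,0],[15,3,0,-25,0,-0.06,0],[15,8,0,-45,0,-0.1,0],[15,18,0,-70,0,-0.122,0],[15,30,0,-95,0,-0.122,0],[15,42,0,-120,0,-0.122,0],[15,52,0,-140,0,-0.122,0],[15,59,0,-151,0,-0.122,0],[15,62,0,-155,0,-0.122,0]],
  ],
)

```text
clock: 6.38
position: [532.4, -234.3, 195.2]
ee_rot: [0.116, 0.991, -0.007, 0.061]
contact_force: [-0.1, 0.8, -2.4]
gripper_width: 27.4
grasp_force: 59.2
```

```bash
python3 - <<'E'
from h import *;from bench import arm
s=arm.read_state();print(s["joints"].round(2),s["contact_force"],delta(s,*tcp_for_tip([-75,0,175],-7)))
E
```

```text
[-0.13  0.28 -0.25  0.02 -0.92 -1.68] [-0.08733032  0.8214931  -2.40127457] ([201.2, 327.4, -19.2], [-0.0505, 0.0003, -0.4135])
```

Call:
servo_tool(
  rows=[
    [[15,6,10,-1,-0.001,0,-0.012],[15,18,29,-2,-0.005,0,-0.037],[15,36,59,-3,-0.009,0,-0.074],[15,56,92,-5,-0.014,0,-0.116],[15,78,127,-7,-0.02,0,-0.16],[15,100,163,-10,-0.025,0,-0.206],[15,122,199,-12,-0.031,0,-0.251],[15,142,232,-14,-0.036,0,-0.293],[15,159,259,-15,-0.04,0,-0.327],[15,172,280,-16,-0.043,0,-0.353]],
  ],
)

```text
clock: 7.62
position: [428.5, 79.1, 188.7]
ee_rot: [-0.062, 0.996, 0.004, 0.06]
contact_force: [-0.7, -0.2, -2.5]
gripper_width: 27.3
grasp_force: 59.4
```

```bash
python3 - <<'E'
from h import *;from bench import arm
s=arm.read_state();print(s["joints"].round(2),s["contact_force"],delta(s,*tcp_for_tip([-50,0,165],0)))
E
```

```text
[ 0.6   0.04 -0.6   0.07 -0.83 -2.09] [-0.66842556 -0.17606099 -2.4931564 ] ([-17.4, 55.1, -1.2], [-0.0037, 0.1196, -0.0582])
```

Call:
servo_tool(
  rows=[
    [[15,4,15,-1,0,0,-0.016],[15,2,28,-1,0,0.01,-0.03],[15,-2,39,-1,0,0.04,-0.042],[15,-7,47,-1,0,0.07,-0.05],[15,-12,53,-1,0,0.1,-0.056],[15,-16,55,-1,-0.004,0.12,-0.058],[15,-17,55,-1,-0.004,0.12,-0.058],[15,-17,55,-1,-0.004,0.12,-0.058]],
  ],
)

```text
clock: 8.62
position: [439.4, 134.1, 192.3]
ee_rot: [-0.09, 0.996, 0.0, 0.0]
contact_force: [0.6, -0.0, -2.3]
gripper_width: 27.0
grasp_force: 59.4
```

```bash
python3 - <<'E'
from h import *;from bench import arm
s=arm.read_state();print(s["position"],s["joints"].round(2),s["contact_force"],delta(s,*tcp_for_tip([-50,0,122],0)))
for n in("scene","side"):
    p=arm.camera_params(n);im=arm.get_image(n)[:,:,::-1];cv2.imwrite(f"pics/{n}2.png",im)
    C=Ro.from_quat(s["ee_rot"])*toolR(0,0).inv() if 0 else Ro.from_quat(s["ee_rot"])*toolR(0).inv()
    t=s["position"]+C.apply([REL+[0,14.5,0],REL-[0,14.5,0]]);print(n,"predicted tips",proj(p,t).round(1).tolist())
    u,v=proj(p,t).mean(0).astype(int);c=im[v-50:v+50,u-50:u+50];cv2.imwrite(f"pics/{n}2c.png",cv2.resize(c,(400,400),interpolation=cv2.INTER_CUBIC))
    roi=red(hsv(im))[v-20:v+20,u-20:u+20];print([(b[0],[b[1][0]+u-20,b[1][1]+v-20]) for b in blobs(roi,2)])
a=cv2.hconcat([cv2.imread("pics/scene2c.png"),cv2.imread("pics/side2c.png")]);cv2.imwrite("pics/ss2.png",a)
E
```

```text
[439.40812532 134.06604035 192.3170993 ] [ 0.65  0.14 -0.44 -0.   -0.99 -2.04] [ 0.5881491  -0.01637633 -2.25355049] ([0.4, 1.9, 43.3], [0.0003, 0.0004, -0.0032])
scene predicted tips [[396.2, 209.7], [384.0, 208.4]]
[(np.int32(15), [np.float64(380.7), np.float64(193.5)]), (np.int32(12), [np.float64(371.6), np.float64(194.8)]), (np.int32(61), [np.float64(375.7), np.float64(203.5)]), (np.int32(7), [np.float64(383.4), np.float64(208.3)]), (np.int32(4), [np.float64(396.0), np.float64(209.5)])]
side predicted tips [[278.1, 215.0], [280.5, 206.6]]
[(np.int32(14), [np.float64(296.7), np.float64(201.6)]), (np.int32(9), [np.float64(280.0), np.float64(206.3)]), (np.int32(11), [np.float64(277.9), np.float64(214.6)])]
```

View pics/ss2.png

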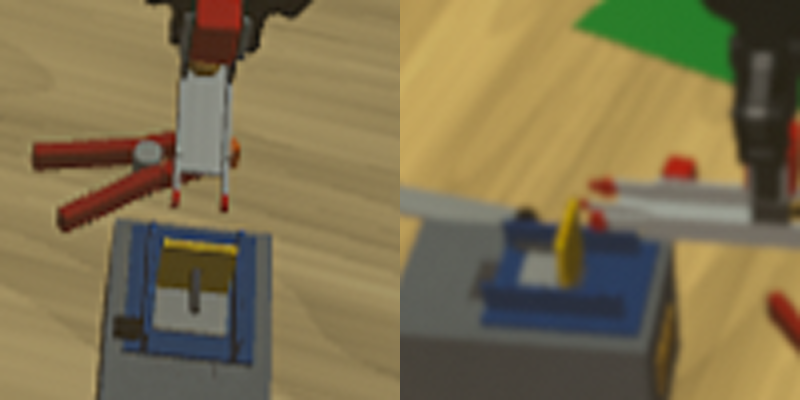

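Predicted and seen tips agree within 0.5 px: scene (383,208)/(396,209), side (280,206)/(278,215). The nuts are still in the chute. Now lowering into the lane.

Call:
servo_tool(
  rows=[
    [[15,0,2,5,0,0,-0.003],[15,0.4,2,15,0,0,-0.003],[15,0.4,2,27,0,0,-0.003],[15,0.4,2,36,0,0,-0.003],[15,0.4,2,41,0,0,-0.003],[15,0.4,2,43,0,0,-0.003],[15,0.4,2,43,0,0,-0.003],[15,0.4,2,43,0,0,-0.003]],
  ],
)

```text
clock: 9.72
position: [439.2, 136.5, 150.0]
ee_rot: [-0.092, 0.996, 0.0, 0.001]
contact_force: [-0.1, -0.0, -1.5]
gripper_width: 27.3
grasp_force: 59.4
```

Call:
servo_tool(
  rows=[
    [[15,-1,0,0,0,0,0],[15,-3,0,0,0,0,0],[15,-5,0,0,0,0,0],[15,-7,0,0,0,0,0],[15,-9,0,0,0,0,0],[15,-10,0,0,0,0,0],[15,-10,0,0,0,0,0]],
  ],
)

```text
clock: 10.6
position: [448.8, 138.2, 149.6]
ee_rot: [-0.092, 0.996, 0.0, 0.0]
contact_force: [0.4, 0.5, -2.3]
gripper_width: 27.1
grasp_force: 59.4
```

```bash
cat >> h.py <<'E'
def tipinfo(s):
    C=Ro.from_quat(s["ee_rot"])*toolR(0).inv();R=Ro.from_euler("z",HY,degrees=True).inv()
    t=R.apply(s["position"]+C.apply(REL)-HC);f=R.apply(s["contact_force"])
    print("t",round(s["clock"],2),"tip",t.round(2),"eul",C.as_euler("ZYX",degrees=True).round(2),"F hopper axes",f.round(2))
E
python3 - <<'E'
from h import *;from bench import arm
s=arm.read_state();tipinfo(s);print(delta(s,*tcp_for_tip([-40,0,121],0)))
E
```

```text
t 10.6 tip [-39.61   0.43 122.67] eul [10.51 -0.05  0.03] F hopper axes [ 0.5   0.4  -2.31]
([0.4, -0.4, 1.6], [0.0005, 0.0009, 0.0002])
```

Call:
servo_tool(
  rows=[
    [[15,-1,0,0,0,0,0],[15,-2,0,1,0,0,0],[15,-3,0,1,0,0,0],[15,-3,0,1,0,0,0]],
  ],
)

```text
clock: 11.1
position: [451.8, 138.7, 148.6]
ee_rot: [-0.092, 0.996, 0.0, 0.0]
contact_force: [0.2, -0.9, -2.2]
gripper_width: 27.2
grasp_force: 59.4
```

Call:
servo_tool(
  rows=[
    [[15,-1,0,0,0,0,0],[15,-2,0,0,0,0,0],[15,-3,0,0,0,0,0],[15,-3,0,0,0,0,0]],
  ],
)

```text
clock: 11.6
position: [454.4, 139.1, 148.5]
ee_rot: [-0.092, 0.996, 0.0, 0.0]
contact_force: [-1.9, -0.4, -1.4]
gripper_width: 27.5
grasp_force: 59.5
```

Call:
servo_tool(
  rows=[
    [[15,-1,0,0,0,0,0],[15,-2,0,0,0,0,0],[15,-3,0,0,0,0,0],[15,-3,0,0,0,0,0]],
  ],
)

```text
clock: 12.1
position: [457.5, 139.7, 148.5]
ee_rot: [-0.092, 0.996, 0.0, 0.0]
contact_force: [-2.2, -0.1, -1.9]
gripper_width: 27.1
grasp_force: 59.5
```

Call:
servo_tool(
  rows=[
    [[15,-2,0,0,0,0,0],[15,-4,0,0,0,0,0],[15,-6,0,0,0,0,0],[15,-6,0,0,0,0,0]],
  ],
)

```text
clock: 12.6
position: [463.5, 140.8, 148.5]
ee_rot: [-0.092, 0.996, 0.0, 0.0]
contact_force: [-4.1, -1.2, -1.8]
gripper_width: 27.0
grasp_force: 59.5
```

```bash
python3 - <<'E'
from h import *;from bench import arm
s=arm.read_state();tipinfo(s)
E
```

```text
t 12.6 tip [-24.72   0.37 121.57] eul [10.51 -0.03  0.02] F hopper axes [-4.22 -0.44 -1.85]
```

Contact came at about tip x -35 (front ≈ -29), matching the picture. Full travel is therefore about tip x -5. I'll push on gently.

Call:
servo_tool(
  rows=[
    [[15,-2,0,0,0,0,0],[15,-4,0,0,0,0,0],[15,-6,0,0,0,0,0],[15,-8,0,0,0,0,0],[15,-10,0,0,0,0,0],[15,-10,0,0,0,0,0]],
  ],
)

```text
clock: 13.35
position: [473.3, 142.6, 148.5]
ee_rot: [-0.092, 0.996, 0.0, 0.0]
contact_force: [-4.2, -0.3, -1.9]
gripper_width: 27.6
grasp_force: 59.5
```

Call:
servo_tool(
  rows=[
    [[15,-1.5,0,0,0,0,0],[15,-3,0,0,0,0,0],[15,-4.5,0,0,0,0,0],[15,-6,0,0,0,0,0],[15,-6,0,0,0,0,0]],
  ],
)

```text
clock: 13.98
position: [479.0, 143.7, 148.6]
ee_rot: [-0.092, 0.996, 0.0, 0.0]
contact_force: [-5.8, -1.1, -0.8]
gripper_width: 27.5
grasp_force: 59.6
```

```bash
python3 - <<'E'
from h import *;from bench import arm
s=arm.read_state();tipinfo(s)
E
```

```text
t 13.97 tip [ -8.9    0.35 121.57] eul [ 1.051e+01 -1.000e-02  2.000e-02] F hopper axes [-5.92  0.01 -0.82]
```

Call:
servo_tool(
  rows=[
    [[15,-1,0,0,0,0,0],[15,-2,0,0,0,0,0],[15,-2,0,0,0,0,0],[15,-2,0,0,0,0,0]],
  ],
)

```text
clock: 14.48
position: [480.8, 144.0, 148.6]
ee_rot: [-0.092, 0.996, 0.0, -0.0]
contact_force: [-6.2, -1.8, -1.6]
gripper_width: 27.1
grasp_force: 59.6
```

Call:
servo_tool(
  rows=[
    [[15,-0.5,0,0,0,0,0],[15,-1,0,0,0,0,0],[15,-1,0,0,0,0,0],[15,-1,0,0,0,0,0]],
  ],
)

```text
clock: 14.98
position: [481.8, 144.2, 148.6]
ee_rot: [-0.092, 0.996, 0.0, -0.0]
contact_force: [-6.3, -1.4, -1.3]
gripper_width: 27.3
grasp_force: 59.6
```

```bash
python3 - <<'E'
from h import *;from bench import arm
s=arm.read_state();tipinfo(s)
E
```

```text
t 14.97 tip [ -6.13   0.33 121.57] eul [1.051e+01 1.000e-02 2.000e-02] F hopper axes [-6.44 -0.25 -1.28]
```

```bash
python3 - <<'E'
from h import *;from bench import arm
s=arm.read_state()
for th,z in((2,121),(4,120),(6,118.5),(8,117),(9,116)): print(th,delta(s,*tcp_for_tip([-6.5,0.3,z],th)))
E
```

```text
2 ([-0.6, -0.0, -2.8], [0.0003, 0.0348, 0.0002])
4 ([-1.8, -0.0, -5.2], [0.0003, 0.0697, 0.0002])
6 ([-3.0, -0.0, -7.0], [0.0003, 0.1046, 0.0002])
8 ([-4.3, -0.0, -8.8], [0.0003, 0.1395, 0.0002])
9 ([-5.1, -0.0, -9.5], [0.0003, 0.1569, 0.0002])
```

Call:
servo_tool(
  rows=[
    [[15,-0.6,0,-2.8,0,0.035,0],[15,-1.8,0,-5.2,0,0.07,0],[15,-3,0,-7,0,0.105,0],[15,-4.3,0,-8.8,0,0.14,0],[15,-5.1,0,-9.5,0,0.157,0],[15,-5.1,0,-9.5,0,0.157,0]],
  ],
)

```text
clock: 15.72
position: [487.2, 145.3, 158.1]
ee_rot: [-0.091, 0.993, -0.007, -0.078]
contact_force: [-5.0, -1.5, -0.2]
gripper_width: 27.1
grasp_force: 59.6
```

```bash
python3 - <<'E'
from h import *;from bench import arm
s=arm.read_state();tipinfo(s)
for th,z in((11.5,116),(14,116),(16.5,116),(19,116),(21,116),(23,115.5),(25,115.5),(26,115.5)): print(th,delta(s,*tcp_for_tip([-6.5,0.3,z],th)))
E
```

```text
t 15.72 tip [ -5.98   0.45 116.08] eul [10.51  8.98  0.02] F hopper axes [-5.21 -0.53 -0.23]
11.5 ([-0.8, -0.1, -4.1], [0.0004, 0.0439, 0.0002])
14 ([-2.2, -0.1, -8.3], [0.0004, 0.0875, 0.0002])
16.5 ([-3.9, -0.1, -12.5], [0.0004, 0.1312, 0.0002])
19 ([-5.7, -0.1, -16.5], [0.0004, 0.1748, 0.0002])
21 ([-7.3, -0.1, -19.7], [0.0004, 0.2097, 0.0002])
23 ([-9.0, -0.1, -22.3], [0.0004, 0.2446, 0.0002])
25 ([-10.8, -0.1, -25.4], [0.0004, 0.2795, 0.0003])
26 ([-11.8, -0.1, -26.9], [0.0004, 0.297, 0.0003])
```

Call:
servo_tool(
  rows=[
    [[15,-1,0,-4.1,0,0.044,0],[15,-2.4,0,-8.3,0,0.087,0],[15,-4.1,0,-12.5,0,0.131,0],[15,-5.9,0,-16.5,0,0.175,0],[15,-7.5,0,-19.7,0,0.21,0],[15,-9.2,0,-22.3,0,0.245,0],[15,-11,0,-25.4,0,0.28,0],[15,-12,0,-26.9,0,0.297,0],[15,-12,0,-26.9,0,0.297,0],[15,-12,0,-26.9,0,0.297,0]],
  ],
)

```text
clock: 16.98
position: [502.8, 148.1, 182.9]
ee_rot: [-0.089, 0.97, -0.021, -0.224]
contact_force: [-5.6, -1.1, -0.6]
gripper_width: 27.1
grasp_force: 59.5
```

Call:
servo_tool(
  rows=[
    [[15,0,0,0,0,0,0],[15,0,0,0,0,0,0],[15,0,0,0,0,0,0],[15,0,0,0,0,0,0]],
  ],
)

```text
clock: 17.48
position: [502.6, 148.0, 183.0]
ee_rot: [-0.089, 0.97, -0.021, -0.224]
contact_force: [-4.4, -1.3, -0.4]
gripper_width: 27.3
grasp_force: 59.5
```

```bash
python3 - <<'E'
from h import *;from bench import arm
s=arm.read_state();tipinfo(s)
o=[]
for n,c in(("scene",(388,205)),("side",(275,215))):
    im=arm.get_image(n)[:,:,::-1];u,v=c;o.append(cv2.resize(im[v-50:v+50,u-50:u+50],(400,400),interpolation=cv2.INTER_CUBIC))
cv2.imwrite("pics/ss3.png",cv2.hconcat(o))
E
```

```text
t 17.48 tip [ -6.68   0.33 115.59] eul [10.53 26.    0.  ] F hopper axes [-4.54 -0.5  -0.45]
```

View pics/ss3.png

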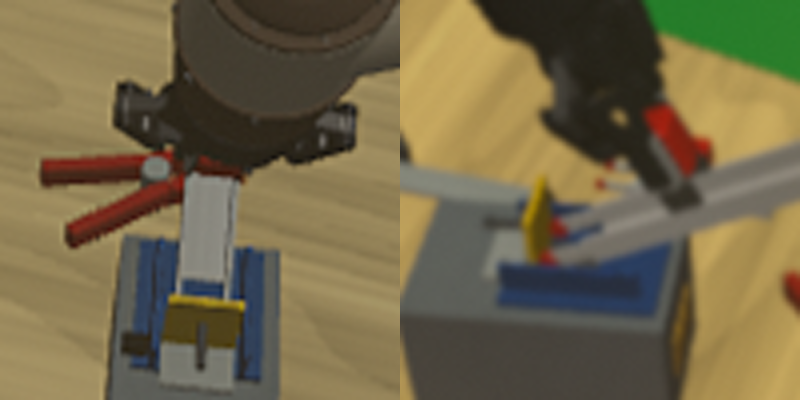

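Both crops show the chute tilted with its prongs holding the yellow shutter back. I can't see the chute's rear from here. I'll press slightly more and tilt to 30°.

```bash
python3 - <<'E'
from h import *;from bench import arm
s=arm.read_state()
for th in (26,28,30): print(th,delta(s,*tcp_for_tip([-5.5,0.3,115.5],th)))
E
```

```text
26 ([-1.1, 0.0, -0.4], [-0.0002, -0.0, 0.0004])
28 ([-2.1, 0.0, -3.9], [-0.0002, 0.0349, 0.0004])
30 ([-3.2, 0.0, -7.2], [-0.0002, 0.0698, 0.0004])
```

Call:
servo_tool(
  rows=[
    [[15,-0.5,0,-0.2,0,0,0],[15,-1,0,-0.4,0,0,0],[15,-1,0,-0.4,0,0,0],[15,-1,0,-0.4,0,0,0]],
  ],
)

```text
clock: 18.08
position: [503.7, 148.2, 182.9]
ee_rot: [-0.089, 0.97, -0.021, -0.224]
contact_force: [-5.6, -1.6, 0.5]
gripper_width: 27.4
grasp_force: 59.5
```

Call:
servo_tool(
  rows=[
    [[15,-0.5,0,-1.7,0,0.017,0],[15,-1,0,-3.4,0,0.035,0],[15,-1.5,0,-5.1,0,0.052,0],[15,-2,0,-6.8,0,0.07,0],[15,-2,0,-6.8,0,0.07,0],[15,-2,0,-6.8,0,0.07,0],[15,-2,0,-6.8,0,0.07,0],[15,-2,0,-6.8,0,0.07,0]],
  ],
)

```text
clock: 19.08
position: [508.4, 149.1, 188.1]
ee_rot: [-0.089, 0.962, -0.024, -0.258]
contact_force: [-6.1, -1.6, 0.6]
gripper_width: 27.4
grasp_force: 59.5
```

```bash
python3 - <<'E'
from h import *;from bench import arm
s=arm.read_state();tipinfo(s)
im=arm.get_image("wrist")[:,:,::-1];cv2.imwrite("pics/w3.png",im)
E
```

```text
t 19.07 tip [ -5.74   0.28 115.56] eul [10.53 30.01 -0.  ] F hopper axes [-6.24 -0.43  0.59]
```

View pics/w3.png

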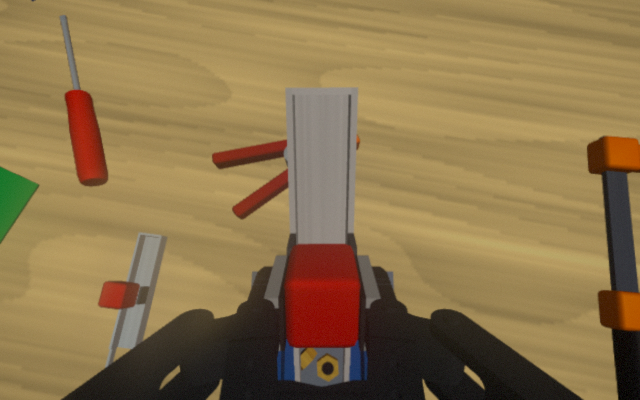

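The wrist view shows the chute's rear empty (red handle at (322,295)). Brass is visible past the handle at (308,357) and (328,367), so I'll work out numerically where those nuts are.

```bash
python3 - <<'E'
from h import *;from bench import arm
np.set_printoptions(suppress=True,precision=1)
s=arm.read_state();W=arm.camera_params("wrist");C=Ro.from_quat(s["ee_rot"])*toolR(0).inv()
ch=lambda p:s["position"]+C.apply(np.array(p,float)-[5.7,0,37])
hp=lambda p:HC+Ro.from_euler("z",HY,degrees=True).apply(np.array(p,float))
print("nose floor",proj(W,ch([[76,-13,3],[76,13,3],[76,0,3],[60,0,3]])).tolist(),"tips",proj(W,ch([[104,-14.5,10],[104,14.5,10]])).tolist())
for z in(104,96,13,3):print("hole z",z,proj(W,hp([[-33,-17,z],[-33,17,z],[1,-17,z],[1,17,z],[-16,0,z]])).tolist())
im=cv2.imread("pics/w3.png");h=hsv(im)
b=(h[...,0]>14)&(h[...,0]<32)&(h[...,1]>120)&(h[...,2]>90);b[:345]=0;b[385:]=0;b[:,:283]=0;b[:,362:]=0;B=blobs(b,8);print(B)
o,d=rays(W,[(328,367),(308,357)])
Rh=Ro.from_euler("z",HY,degrees=True).inv()
for z in(118,104,80,50,15):print(z,Rh.apply(onz(W,[(328,367),(308,357)],z)-HC).tolist())
dep=W["R"]@(hp([-16,0,50]))+W["t"];print("depth",dep)
E
```

```text
nose floor [[300.7746599092469, 347.06316727756786], [343.15567801658216, 347.0637997681282], [321.9648471540498, 347.05122511652394], [321.96614525240545, 324.84224551490047]] tips [[298.47483009867176, 392.8683844293205], [345.46174568150326, 392.8705412743708]]
hole z 104 [[296.0972570656377, 342.3142401899096], [346.98784956931274, 342.33691216316566], [295.1687247510988, 398.68360157853164], [347.8616345211447, 398.70963143452013], [321.52858664196594, 369.9754808083875]]
hole z 96 [[296.9360744905062, 340.2804509742808], [346.16746876567055, 340.30231893755877], [296.0691267662869, 394.6679284216028], [346.9821698068716, 394.69293407768157], [321.5384405673707, 366.98780132281354]]
hole z 13 [[303.22604338510496, 325.03419379906893], [340.0158190600014, 325.05015761075276], [302.74932460058125, 364.889551908537], [340.45740969506693, 364.90724811775476], [321.6119680964973, 344.7049809025732]]
hole z 3 [[303.77553697563087, 323.7026415566945], [339.47841515655375, 323.7181005327772], [303.32706684008207, 362.31534966753793], [339.893119229556, 362.33243858561656], [321.6183615418932, 342.7683004330284]]
[(np.int32(212), [307.3, 356.6], [301, 348, 16, 21]), (np.int32(303), [327.0, 367.2], [317, 355, 21, 26])]
118 [[-20.96372439937661, 4.026216371711935, 118.0], [-26.71296933224143, -8.443740714481772, 118.0]]
104 [[-17.8018524585418, 4.257592041918028, 104.0], [-23.896611087598465, -8.961774925836899, 104.0]]
80 [[-12.381500559967916, 4.654236047985639, 80.0], [-19.068568382496288, -9.849833573874298, 80.0]]
50 [[-5.6060606867503795, 5.150041055570075, 50.0], [-13.033515001118502, -10.959906883921024, 50.0]]
15 [[2.2986191653366475, 5.728480231085321, 15.0], [-5.992619389511051, -12.25499241230888, 15.0]]
depth [ -0.1 119.7 282.1]
```

```bash
python3 - <<'E'
from h import *;from bench import arm
np.set_printoptions(suppress=True,precision=1)
s=arm.read_state();C=Ro.from_quat(s["ee_rot"])*toolR(0).inv()
ch=lambda p:s["position"]+C.apply(np.array(p,float)-[5.7,0,37])
for n in("scene","side"):
    P=arm.camera_params(n);im=arm.get_image(n)[:,:,::-1].copy()
    xs=np.arange(-70,110,6);uv=proj(P,ch([[x,0,5] for x in xs]))
    print(n,[(int(x),hsv(im)[int(round(v)),int(round(u))].tolist()) for x,(u,v) in zip(xs,uv)])
E
```

```text
scene [(-70, [16, 102, 55]), (-64, [18, 108, 59]), (-58, [17, 93, 74]), (-52, [18, 99, 75]), (-46, [21, 85, 57]), (-40, [21, 72, 67]), (-34, [19, 72, 67]), (-28, [21, 73, 66]), (-22, [19, 72, 67]), (-16, [21, 73, 66]), (-10, [17, 90, 71]), (-4, [18, 113, 45]), (2, [18, 109, 47]), (8, [18, 101, 43]), (14, [19, 28, 101]), (20, [18, 24, 139]), (26, [21, 24, 136]), (32, [19, 26, 137]), (38, [19, 26, 136]), (44, [18, 24, 137]), (50, [20, 23, 136]), (56, [18, 24, 137]), (62, [20, 23, 135]), (68, [21, 24, 136]), (74, [20, 18, 129]), (80, [109, 132, 87]), (86, [22, 35, 81]), (92, [25, 200, 130]), (98, [23, 174, 79]), (104, [21, 49, 67])]
side [(-70, [20, 37, 124]), (-64, [20, 37, 123]), (-58, [20, 38, 120]), (-52, [20, 38, 122]), (-46, [20, 39, 119]), (-40, [19, 37, 117]), (-34, [20, 40, 116]), (-28, [19, 37, 117]), (-22, [21, 35, 124]), (-16, [21, 34, 121]), (-10, [21, 34, 119]), (-4, [21, 35, 117]), (2, [20, 34, 114]), (8, [19, 37, 110]), (14, [18, 39, 98]), (20, [19, 38, 106]), (26, [21, 33, 107]), (32, [20, 32, 118]), (38, [19, 34, 121]), (44, [18, 34, 128]), (50, [19, 34, 126]), (56, [19, 33, 123]), (62, [17, 33, 123]), (68, [18, 32, 119]), (74, [20, 26, 116]), (80, [20, 27, 115]), (86, [18, 26, 117]), (92, [19, 18, 111]), (98, [30, 8, 100]), (104, [18, 30, 111])]
```

The scene camera sees a bare floor from x = 20 to 74 mm, and the rear is bare in the wrist view. The brass seen past the handle is the size expected at the hopper's bottom (21 px; at the nose it would be 31 px). So the chute is empty. I'll back out with the shutter following, then lift.

Call:
servo_tool(
  rows=[
    [[15,3,0,1.7,0,0,0],[15,8,0,4.6,0,0,0],[15,14,0,8,0,0,0],[15,20,0,11.5,0,0,0],[15,26,0,15,0,0,0],[15,31,0,18,0,0,0],[15,35,0,20,0,0,0],[15,42,0,8,0,0,0],[15,53,0,-11,0,0,0],[15,60,0,-23,0,0,0]],
  ],
)

```text
clock: 20.48
position: [469.8, 142.2, 239.8]
ee_rot: [-0.089, 0.962, -0.023, -0.256]
contact_force: [-0.3, -0.2, -1.8]
gripper_width: 27.5
grasp_force: 59.6
```

```bash
python3 - <<'E'
from h import *;from bench import arm
s=arm.read_state();tipinfo(s)
B=([420,100,230],toolR(5,10));print(delta(s,*B))
print(delta(s,[585,-247,210],toolR(-13.4)))
W=arm.camera_params("wrist");im=arm.get_image("wrist")[:,:,::-1].copy();h=hsv(im)
b=(h[...,0]>14)&(h[...,0]<32)&(h[...,1]>120)&(h[...,2]>90);b[:80]=0;b[:,:285]=0;b[:,360:]=0;print(blobs(b,40))
E
```

```text
t 20.48 tip [-44.64   0.64 167.51] eul [10.56 29.77  0.08] F hopper axes [-0.32 -0.12 -1.76]
([44.4, -32.4, 36.6], [-0.0319, -0.3448, 0.0915])
([-51.1, -403.7, 4.5], [-0.1074, -0.5122, 0.4084])
[]
```

Call:
servo_tool(
  rows=[
    [[15,-4,-20,0,-0.01,-0.06,0.03],[15,-9,-60,0,-0.02,-0.12,0.07],[15,-15,-110,1,-0.03,-0.2,0.12],[15,-22,-165,2,-0.045,-0.28,0.17],[15,-28,-220,2,-0.06,-0.35,0.23],[15,-35,-275,3,-0.075,-0.41,0.28],[15,-41,-325,4,-0.09,-0.46,0.33],[15,-46,-365,4,-0.1,-0.49,0.37],[15,-50,-393,4,-0.107,-0.512,0.4],[15,-51,-404,4,-0.107,-0.512,0.408]],
  ],
)

```text
clock: 21.78
position: [583.5, -249.0, 208.1]
ee_rot: [0.118, 0.993, -0.001, -0.003]
contact_force: [0.1, 0.5, -1.8]
gripper_width: 27.3
grasp_force: 59.5
```

```bash
python3 - <<'E'
from h import *;from bench import arm
s=arm.read_state();print(s["position"],delta(s,[585,-247,60],toolR(-13.4)))
E
```

```text
[ 583.5319635  -248.97988827  208.12939628] ([-1.7, 2.6, 148.1], [-0.0022, -0.0048, -0.0019])
```

Call:
servo_tool(
  rows=[
    [[15,-1,1,20,-0.002,-0.005,-0.002],[15,-1.7,2,60,-0.002,-0.005,-0.002],[15,-1.7,2,100,-0.002,-0.005,-0.002],[15,-1.7,2,130,-0.002,-0.005,-0.002],[15,-1.7,2,145,-0.002,-0.005,-0.002],[15,-1.7,2,148,-0.002,-0.005,-0.002],[15,-1.7,2,148,-0.002,-0.005,-0.002],[15,-1.7,2,148,-0.002,-0.005,-0.002]],
  ],
)

```text
clock: 22.78
position: [586.6, -246.4, 62.2]
ee_rot: [0.115, 0.993, -0.0, 0.002]
contact_force: [0.5, -0.5, -1.5]
gripper_width: 27.3
grasp_force: 59.5
```

```bash
python3 - <<'E'
from h import *;from bench import arm
s=arm.read_state();print(s["position"],delta(s,[s["position"][0],s["position"][1],40.3],toolR(-13.4)))
E
```

```text
[ 586.61368479 -246.4386667    62.24963281] ([0.1, 0.0, 21.9], [-0.0002, 0.0047, 0.0025])
```

Call:
servo_tool(
  rows=[
    [[15,0,0,6,0,0.004,0],[15,0,0,12,0,0.004,0],[15,0,0,16,0,0.004,0],[15,0,0,19,0,0.004,0],[15,0,0,20,0,0.004,0],[15,0,0,20,0,0.004,0]],
  ],
)

```text
clock: 23.52
position: [585.8, -246.4, 40.7]
ee_rot: [0.116, 0.993, -0.0, -0.001]
contact_force: [0.2, 0.1, -2.1]
gripper_width: 27.2
grasp_force: 59.5
```

Call:
servo_tool(
  rows=[
    [[15,0,0,0.5,0,0,0],[15,0,0,1,0,0,0],[15,0,0,1.3,0,0,0],[15,0,0,1.3,0,0,0]],
  ],
)

```text
clock: 24.02
position: [586.0, -246.4, 40.1]
ee_rot: [0.115, 0.993, -0.0, -0.001]
contact_force: [-1.7, 0.9, 2.8]
gripper_width: 27.3
grasp_force: 60.1
```

Touched down (force +2.8 N). Release and rise.

Call:
servo_tool(
  rows=[
    [[30,0,0,0,0,0,0],[40,0,0,0,0,0,0],[60,0,0,0,0,0,0],[85,0,0,0,0,0,0],[85,0,0,0,0,0,0],[85,0,0,0,0,0,0],[85,0,0,-10,0,0,0],[85,0,0,-40,0,0,0],[85,0,0,-90,0,0,0],[85,0,0,-150,0,0,0]],
  ],
)

```text
clock: 25.28
position: [585.4, -246.3, 190.8]
ee_rot: [0.116, 0.993, 0.0, -0.002]
contact_force: [1.6, -0.1, -1.1]
gripper_width: 85.0
grasp_force: 0.0
```

Call:
servo_tool(
  rows=[
    [[85,0,0,-40,0,0,0],[85,0,0,-40,0,0,0],[85,0,0,-40,0,0,0],[85,0,0,-40,0,0,0]],
  ],
)

```text
clock: 25.78
position: [585.4, -246.2, 228.0]
ee_rot: [0.116, 0.993, 0.0, -0.002]
contact_force: [0.3, -0.6, -0.6]
gripper_width: 84.9
grasp_force: 0.0
```

```bash
python3 - <<'E'
from h import *;from bench import arm
np.set_printoptions(suppress=True,precision=1)
s=arm.read_state();print(s["position"],s["gripper_width"])
W=arm.camera_params("wrist");im=arm.get_image("wrist")[:,:,::-1].copy();cv2.imwrite("pics/w4.png",im);h=hsv(im)
m=red(h);m[:,:260]=0;m[:,400:]=0
tp=m&(h[...,2]>150);b=blobs(tp,200);print(b,[onz(W,[x[1]],75) for x in b])
br=(h[...,0]>14)&(h[...,0]<32)&(h[...,1]>120)&(h[...,2]>90)
g=green(h);ys,xs=np.where(g);print(xs.min(),xs.max(),ys.min(),ys.max())
br[:,:xs[(xs>150)].min()]=0
u=proj(W,[[586-60,-246+14,13],[586-20,-246+5,13]]);print(u,[(x[0],x[1]) for x in blobs(br,40) if 295<x[1][0]<350 and x[1][1]>60])
# scene/side check
S=arm.camera_params("scene");D=arm.camera_params("side")
o=[]
for n,P in(("scene",S),("side",D)):
    im=arm.get_image(n)[:,:,::-1].copy();u,v=proj(P,[[585,-247,57]])[0].astype(int)
    r=red(hsv(im))[v-20:v+20,u-20:u+20];bb=max(blobs(r,20));o.append((P,[bb[1][0]+u-20,bb[1][1]+v-20]))
print("handle",tri(*o[0],*o[1]))
E
```

```text
[ 585.4 -246.2  228. ] 84.91325576525638
[(np.int32(700), [322.3, 186.0], [310, 172, 26, 29])] [array([[ 584.3, -245.4,   75. ]])]
253 387 32 274
[[321.9 112.2]
 [322.3 153.3]] [(np.int32(45), [312.8, 334.4]), (np.int32(190), [344.1, 368.0]), (np.int32(326), [316.3, 372.3])]
handle (array([ 583.3, -245.5,   60.4]), np.float64(4.6583228010789375))
```

The chute is upright on the mat with no nuts in it. One last check for spilled nuts, by differencing the scene with the start image.

```bash
python3 - <<'E'
from h import *;from bench import arm
for n in("scene","side"):
    a=cv2.imread(f"pics/{n}0.png").astype(int);b=arm.get_image(n)[:,:,::-1].astype(int)
    d=abs(a-b).max(2)>40
    print(n,[(int(x[0]),x[1],x[2]) for x in blobs(cv2.morphologyEx(d.astype(np.uint8),cv2.MORPH_CLOSE,np.ones((3,3))),6)])
    P=arm.camera_params(n);print(proj(P,[HC+[0,0,104]]).round())
E
```

```text
scene [(1635, [168.0, 22.0], [141, 0, 60, 49]), (1818, [296.4, 22.6], [266, 0, 71, 59]), (306, [375.9, 12.0], [368, 0, 18, 25]), (132, [429.9, 17.8], [424, 0, 10, 32]), (493, [358.6, 51.4], [350, 20, 21, 64]), (40, [412.6, 31.2], [402, 28, 22, 9]), (16, [203.8, 34.8], [200, 31, 7, 7]), (7207, [231.2, 97.8], [174, 38, 135, 136]), (112, [387.6, 56.3], [367, 43, 30, 23]), (1276, [408.0, 89.9], [381, 56, 54, 62]), (180, [247.5, 206.5], [233, 197, 28, 23]), (90, [231.9, 216.7], [226, 208, 14, 19]), (30, [219.3, 239.7], [215, 235, 11, 9]), (24, [209.4, 244.5], [207, 241, 6, 8]), (24, [217.7, 249.6], [215, 247, 7, 6])]
[[387. 241.]]
side [(1369, [300.4, 8.0], [257, 0, 103, 28]), (60, [447.6, 3.3], [444, 0, 8, 8]), (24, [469.9, 0.8], [466, 0, 11, 3]), (20, [501.5, 4.1], [500, 0, 3, 12]), (6, [457.7, 24.2], [457, 23, 2, 4]), (965, [507.4, 87.3], [501, 26, 18, 97]), (141, [450.7, 49.5], [448, 30, 8, 34]), (1114, [309.5, 70.2], [294, 46, 33, 53]), (9506, [494.5, 200.5], [447, 88, 123, 194]), (34, [306.4, 151.7], [305, 146, 6, 13]), (33, [316.7, 153.7], [314, 149, 5, 13]), (7, [284.3, 157.9], [283, 157, 4, 3]), (65, [324.2, 167.9], [312, 163, 25, 13]), (37, [560.1, 208.1], [557, 202, 6, 12])]
[[261. 229.]]
```

Nothing has changed around the hopper or on the bench. The only differences are the arm and the chute's small shift, so all the nuts are inside. Handing in.

```bash
python3 -c "
from bench import arm
print(arm.job_done())"
```

```text
the job is handed in; nothing more can be done
None
```

I handed the job in at about 26 s: the chute is empty and upright on its mat with the gripper clear, and the tips pressed the shutter with about 6 N. Two nuts were seen inside the hopper; I take the third to be there too, as none was left in the chute or on the bench.

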